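Balance the driftwood key tree on its block

ROBOT

A 6-joint arm with a two-finger parallel gripper is mounted at the origin on the work surface. World frame = base frame: x ahead of the robot, y to its left, z up, the work surface at z = 0. Lengths are in mm, angles in rad, forces in N, time in s.
With the tool pointing down it reaches from about 325 to 775 mm from the base axis. Payload 9.3 kg.
Tool frame: the origin (TCP) lies on the centre line of the jaws, within the pads' length; the fingertips stand 22 mm ahead of it and the grasp point (between the pads) lies 3 mm ahead of it; z points along the fingers, y is the line along which they close (so a half turn about z gives the same grasp; the last joint's range is limited). The gripper opens to 85 mm and grips with 20 to 120 N. Pads are 22 mm wide; open, the fingers measure 114 mm over their backs; the gripper's body (76 mm by 85 mm) begins 54 mm behind the grasp point. The pads swing forward as they close: fully open they stand 13 mm farther back than shut.
Start: joints at [1.071, 0.259, 0.021, 1.334, 0, 1.418], TCP at [186.941, 517.252, 215.279] pointing down, gripper open.
Joint ranges: [-3.04, 3.04], [-0.91, 1.82], [-1.04, 1.36], [-1.92, 1.95], [-1.52, 1.45], [-3.14, 3.14]. Speed limits (rad/s): [2.22, 2.22, 2.79, 3.14, 3.14, 3.14].

INTERFACE

Orientations are given as a unit quaternion [x, y, z, w].
In Python, from cell import * gives the robot as it stands.
- The arm moves only by the shell command python3 -m handwheel 'ROWS' [FORCE]. ROWS is JSON, a list of rows, each a list of 7 numbers: the shift along the tool's x, y, z in mm, then the turn, a rotation vector about the tool's x, y, z in rad, then the opening, from 0 (shut) to 1 (fully open). In form: [[tx, ty, tz, rx, ry, rz, hand], ...]. A call has 1 to 10 rows; each row shifts and turns the commanded pose from where the row before left it, along the tool's axes as they then stand; what a row does not reach is not made up. A row lasts 1/12 s, in which the tool goes at most 41.7 mm and 7.16 degrees, less where a joint would pass 70% of its speed; a pose out of reach is approached as far as the arm can. A call is refused whole if a number of a shift passes 41.7 or a number of a turn 0.125, either way. A call with a gripper value outside its range is refused whole. The fingers move at their own pace and stop on an object; FORCE is the grip in N (left out, the last holds). Time passes only in rows, so rows that do not move let the fingers close. It gives the time, the measured TCP pose, the force and the opening at its end, in the units of the state.
- get_state(): the state, without advancing time (a new reading comes with each control period).
- get_image(name): name is "side" or "top" or "wrist"; returns the picture (480x640x3 uint8, blue, green, red); there is no depth.
- calibration(name): a dict with "vfov" (degrees; the focal length in pixels is half the picture's height over the tangent of half this angle, whatever the lens; pixels are square), "cx", "cy" (the principal point, pixels), "eye" and "orientation" of the camera in the world; the wrist camera has in their place "tool_from_camera" (4x4, takes a point from camera to tool coordinates, whose origin is the TCP and whose axes are the flange's). Camera axes: x right, y up, looking along -z (the intrinsics and any distortion apply to the point x, -y, -z); pixel columns grow to the right and rows downward; lengths in mm; the calibration is good to about 2 mm. A picture is of the moment at which its call begins: read the wrist's pose just before it. calibration takes no time and is no camera call.
- hand_in(): hands the job in, once; it reports no verdict.
The state is a dict: "clock": time; "qpos": joint angles; "joint_velocities": joint speeds; "tau": joint torques, N m; "position": TCP position; "tool_rot": TCP orientation; "ft_force": force on the tool from outside, world axes, zero at the start; "ft_torque": the same for the moment, N m; "width": opening from 0.0 (shut) to 1.0 (fully open).
Only numpy, scipy, OpenCV 4.12 (cv2) and the standard library are available. Lean on these libraries where they do the work, as an engineer would, in place of code of your own. Each camera call takes 0.05 s, during which the arm holds its last target. There are 200 camera calls.

TASK

Rebuild the driftwood key tree: lay the longer piece straight across the narrow saddle of the key block and let go so that it balances level by itself, then lay the shorter piece crosswise on top of it, over the saddle, so that both stay level and the robot lets go. Each piece hides a lump of iron somewhere along its length, so feel where it balances first; never let a piece drop or fall, keep both the same side up as they lie, and leave the other things on the bench where they are.

Things in the scene. Friction and masses are not known exactly. Their poses are not given: they have to be found in the camera images.
- key_block: Dark wooden key block fixed to the bench: base 90 (x) x 110 (y) mm, 40 mm high; on its middle a saddle, narrow in the block's x (30 mm), 56 mm long in its y, flat level top 65 mm above the bench. Origin: centre of the underside; z up. The longer piece is to lie along the block's x (across the saddle's 30 mm), the shorter along its y.
- saddle_top (a point): Centre of the flat top of the key block's saddle, 65 mm above the bench.
- long_piece: Longer loose driftwood piece, 190 (x) x 44 (y) x 40 mm high, flat underside. Sides parallel for the middle 150 mm, up to 31 mm; above, a flat crown 26 mm wide, 146 long. Small brass hooks at the ends. Origin: centre of underside, z up. 0.35 to 0.55 kg; iron fixed inside puts its centre of mass anywhere up to 52 mm either way from the origin along x (unseen, varies), 0 in y within 2 mm.
- short_piece: Shorter loose driftwood piece, 150 (x) x 42 (y) x 46 mm high, flat underside. Sides parallel for the middle 110 mm, up to 38 mm; above, a flat crown 30 mm wide, 106 long. Small brass hooks at the ends. Origin: centre of underside, z up. 0.3 to 0.45 kg; iron fixed inside puts its centre of mass anywhere up to 38 mm either way from the origin along x (unseen, varies), 0 in y within 2 mm.
- jar: Bystander: closed glass jar with a screw lid, 72 mm across, 110 mm high, standing loose. Origin: centre of its underside.
- shoehorn: Bystander: flat steel shoehorn, 200 mm long, lying loose at the far side of the bench. Origin: about its middle, on the underside; x along its length.
- reflector_clip: Bystander: orange plastic reflector clip 55 x 35 x 15 mm lying loose beyond the work, to the left. Origin: centre of its underside.
Mind the look-alikes: they are no part of the job. What is shaped like the short_piece but grey, orange or purple is not meant.

How it is judged (in metres and radians):
On the way:
1. the longer piece alone balances level across the saddle, let go (contact force between long_piece and key_block above 1 N and contact force between each of the fingers, short_piece and long_piece below 0.05 N and angle between long_piece's own z axis and vertical below 0.09 rad and height (world z) of long_piece above 0.06 m and linear speed of long_piece below 0.03 m/s and angle between the x axis of long_piece and the x axis of key_block, either way round below 0.35 rad), for 0.3 s.
At the end, for the whole second after the job is handed in: The longer piece, first balanced alone, rests on the saddle, its length within 20 degrees of the block's x; the shorter rests on it, crosswise within 20 degrees; both right side up, level within 5 degrees, at rest, let go; bystanders moved under 30 mm (contact force between long_piece and key_block above 2 N and contact force between short_piece and long_piece above 1 N and z of long_piece in the frame of saddle_top between -0.005 and 0.006 m and z of short_piece in the frame of saddle_top between 0.034 and 0.047 m and angle between each of long_piece, short_piece's own z axis and vertical below 0.09 rad and angle between the x axis of long_piece and the x axis of key_block, either way round below 0.35 rad and angle between the x axis of short_piece and the y axis of long_piece, either way round below 0.35 rad and linear speed of each of long_piece, short_piece below 0.02 m/s); the robot touches nothing.
It fails at once if the longer piece dropped or fell (moved faster than 0.45 m/s with no finger on it) (linear speed of long_piece above 0.45 m/s and contact force between the fingers and long_piece below 0.05 N).
It fails at once if the shorter piece dropped or fell (moved faster than 0.45 m/s with no finger on it) (linear speed of short_piece above 0.45 m/s and contact force between the fingers and short_piece below 0.05 N).
It fails at once if the jar was moved or tipped (distance of jar from where it was at the start of the episode above 0.03 m or angle between jar's own z axis and vertical above 0.3 rad).
It fails at once if the shoehorn or the reflector clip was moved (distance of any of shoehorn, reflector_clip from where it was at the start of the episode above 0.03 m).
It also fails if it takes over 72 s, if anything falls off the work surface, if the arm or the gripper's body presses on something with over 40 N, if the wrist force passes 120 N, or if a joint passes its speed limit or range.

## Working session

There is one attempt and no reset: what is moved stays moved. The work goes in short steps, Python scripts to look and compute and a shell command to move; the robot and the scene stay as the last step left them, time stands still between calls to the robot, and variables do not carry over. Pictures are saved under pics/ and viewed, on a budget of 10 in all, crops included, one or two more only if the job needs it, and the job is handed in when it is done.

```bash
mkdir -p pics; ls
python3 - <<'E'
from cell import *
import cv2,numpy as np
s=get_state();print(s)
for n in("top","side","wrist"):
    print(n,calibration(n))
cv2.imwrite("pics/top0.png",get_image("top"));cv2.imwrite("pics/side0.png",get_image("side"))
E
```

```text
pics
{'clock': 0.0, 'qpos': array([1.07136964e+00, 2.59163847e-01, 2.07687058e-02, 1.33372408e+00,
       2.87964782e-05, 1.41816881e+00]), 'joint_velocities': array([ 0.00074812, -0.00053108, -0.00080299, -0.00166946,  0.00114127,
       -0.00069638]), 'tau': array([ 2.47856588e-04, -5.55635762e+01,  3.44532359e+01,  1.38595118e-02,
       -5.03440856e-05, -2.00864758e-05]), 'position': array([186.79946806, 516.97781353, 214.68432889]), 'tool_rot': array([ 1.72531918e-01,  9.85003705e-01, -6.21993872e-04, -2.25489946e-04]), 'ft_force': array([0.27538797, 0.11602503, 0.12263898]), 'ft_torque': array([0.01008185, 0.00995089, 0.01045241]), 'width': 0.9986437832077859}
top {'vfov': 49.54963479866431, 'cx': 326.49828032854253, 'cy': 244.71651758972192, 'eye': array([ 387.0872124 , -153.49579099, 1252.77404952]), 'orientation': array([-0.04652032,  0.03699946,  0.71682869, -0.69471112])}
side {'vfov': 56.504968165718466, 'cx': 320.6701892115304, 'cy': 237.65271897287553, 'eye': array([  71.06788477, -904.66118779,  608.42747242]), 'orientation': array([ 0.47791763, -0.14197964, -0.24211903,  0.83235503])}
wrist {'vfov': 67.19609567777353, 'cx': 323.0749296228685, 'cy': 240.34586381642546, 'tool_from_camera': array([[-1.35348341e-03,  9.49791662e-01,  3.12880117e-01,
         7.95585883e+01],
       [ 9.99997712e-01,  7.67212238e-04,  1.99689431e-03,
         8.74281031e-01],
       [ 1.65658811e-03,  3.12882104e-01, -9.49790527e-01,
        -1.58967837e+02],
       [ 0.00000000e+00,  0.00000000e+00,  0.00000000e+00,
         1.00000000e+00]])}
```

View pics/top0.png

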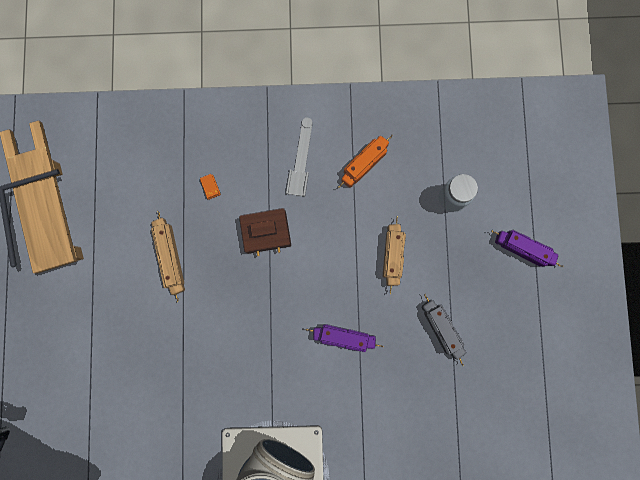

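View pics/side0.png

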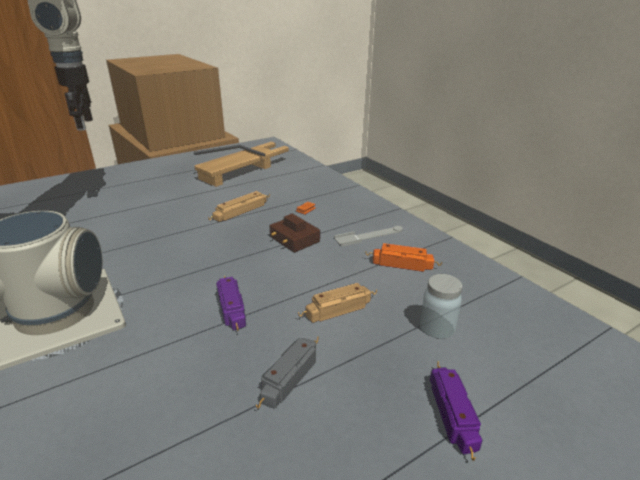

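```bash
cat > h.py <<'E'
from cell import *
import cv2,numpy as np
from scipy.spatial.transform import Rotation as R
def ray(n,u,v,st=None):
    c=calibration(n);f=240/np.tan(np.radians(c["vfov"]/2))
    d=np.array([(u-c["cx"])/f,-(v-c["cy"])/f,-1])
    if n=="wrist":
        T=c["tool_from_camera"];Rt=R.from_quat(st["tool_rot"]).as_matrix()
        return np.array(st["position"])+Rt@T[:3,3],Rt@T[:3,:3]@d
    return np.array(c["eye"]),R.from_quat(c["orientation"]).as_matrix()@d
def onz(n,u,v,z,st=None):
    e,d=ray(n,u,v,st);return e+d*(z-e[2])/d[2]
def proj(n,p,st=None):
    c=calibration(n);f=240/np.tan(np.radians(c["vfov"]/2))
    if n=="wrist":
        T=c["tool_from_camera"];Rt=R.from_quat(st["tool_rot"]).as_matrix()
        e=np.array(st["position"])+Rt@T[:3,3];M=Rt@T[:3,:3]
    else: e=c["eye"];M=R.from_quat(c["orientation"]).as_matrix()
    q=M.T@(np.array(p)-e);return c["cx"]+f*q[0]/-q[2],c["cy"]-f*q[1]/-q[2]
E
python3 - <<'E'
from h import *
im=cv2.imread("pics/top0.png")
a=[cv2.resize(im[y:y+100,x:x+w],None,fx=5,fy=5,interpolation=cv2.INTER_CUBIC) for x,y,w in((140,205,60),(230,190,40),(270,190,30))]
A=cv2.resize(im[205:305,135:195],None,fx=4.5,fy=4.5,interpolation=2)
B=cv2.resize(im[185:265,232:297],None,fx=4,fy=4,interpolation=2)
C=cv2.resize(im[210:300,370:420],None,fx=5,fy=5,interpolation=2)
H=450;out=np.zeros((H,A.shape[1]+B.shape[1]+C.shape[1],3),np.uint8);x=0
for k in(A,B,C):out[:k.shape[0],x:x+k.shape[1]]=k;x+=k.shape[1]
print(out.shape,A.shape,B.shape);cv2.imwrite("pics/c0.png",out)
# contours by colour
hsv=cv2.cvtColor(im,cv2.COLOR_BGR2HSV)
for n,(x,y,w,h_),z in(("long",(140,205,55,100),20),("short",(370,210,50,90),20)):
    m=cv2.inRange(hsv[y:y+h_,x:x+w],(8,60,60),(30,255,255));m=cv2.morphologyEx(m,cv2.MORPH_OPEN,np.ones((5,5)))
    r=cv2.minAreaRect(cv2.findNonZero(m));print(n,r[0][0]+x,r[0][1]+y,r)
    b=cv2.boxPoints(r)+[x,y];P=np.array([onz("top",*p,z) for p in b]);print(P.round(1),P.mean(0))
E
```

```text
(450, 780, 3) (450, 270, 3) (320, 260, 3)
long 167.28214263916016 256.32793045043945 ((27.282142639160156, 51.32793045043945), (77.3307113647461, 20.958789825439453), 77.59258270263672)
[[605.6 288.   20. ]
 [615.  238.4  20. ]
 [432.  197.9  20. ]
 [422.8 246.6  20. ]] [518.84897617 242.69565403  20.        ]
short 394.1520690917969 254.54497146606445 ((24.152069091796875, 44.54497146606445), (18.679767608642578, 61.61227035522461), 3.9451863765716553)
[[ 434.5 -269.    20. ]
 [ 581.  -285.4   20. ]
 [ 576.4 -329.8   20. ]
 [ 430.1 -312.7   20. ]] [ 505.5177729  -299.21682839   20.        ]
```

View pics/c0.png

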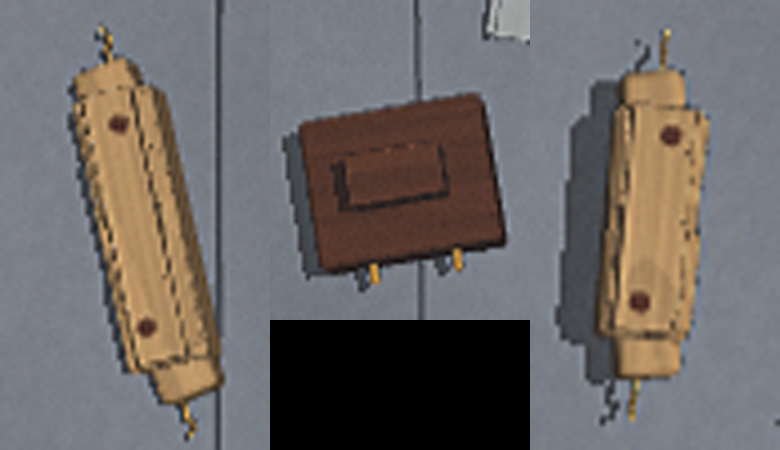

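```bash
cat >> h.py <<'E'
from scipy.optimize import least_squares
def fit(n,pts,uv,x0,st=None):
    def w(x):
        c,s=np.cos(x[2]),np.sin(x[2]);return [(x[0]+c*p[0]-s*p[1],x[1]+s*p[0]+c*p[1],p[2]) for p in pts]
    f=lambda x:np.ravel([np.subtract(proj(n,q,st),m) for q,m in zip(w(x),uv)])
    r=least_squares(f,x0,x_scale=[10,10,.1]);return r.x,r.fun.reshape(-1,2)
def rows(target,yaw_y):
    """delta in tool frame to reach world TCP target with tool y at angle yaw_y (deg)"""
    s=get_state();M=R.from_quat(s["tool_rot"]).as_matrix()
    cur=np.degrees(np.arctan2(M[1,1],M[0,1]));d=(yaw_y-cur+90)%180-90
    print("pos",s["position"].round(1),"yangle",round(cur,1),"delta tool(now)",(M.T@(np.array(target)-s["position"])).round(1),"rz",round(-np.radians(d),3))
E
python3 - <<'E'
from h import *
k=np.array
blk=[(45,55,40),(45,-55,40),(15,28,65),(15,-28,65),(-15,-28,65),(-15,28,65)]
uv=[(232+(u-270)/4,185+v/4) for u,v in((300,122),(480,94),(343,158),(438,143),(447,192),(346,208))]
x,r=fit("top",blk,uv,[560,80,.1]);print("block",x.round(3),np.degrees(x[2]),r.round(1).tolist())
L=[(73,13,40),(73,-13,40),(-73,-13,40),(-73,13,40)]
uv=[(135+u/4.5,205+v/4.5) for u,v in((84,95),(137,87),(187,357),(135,370))]
x,r=fit("top",L,uv,[518,242,.2]);print("long",x.round(3),np.degrees(x[2]),r.round(1).tolist())
S=[(53,15,46),(53,-15,46),(-53,-15,46),(-53,15,46)]
uv=[(370+(u-530)/5,210+v/5) for u,v in((629,105),(697,112),(674,335),(609,332))]
y,r=fit("top",S,uv,[505,-299,-.1]);print("short",y.round(3),np.degrees(y[2]),r.round(1).tolist())
rows([x[0],x[1],130],np.degrees(x[2])+90)
E
```

```text
block [5.70003e+02 6.17300e+00 1.19000e-01] 6.835631710779172 [[-0.6, -0.2], [0.3, -0.1], [-0.1, -0.2], [0.0, -0.0], [-0.4, 0.4], [0.8, 0.0]]
long [5.18530e+02 2.41201e+02 1.87000e-01] 10.73087829812922 [[0.6, 0.4], [-0.5, -0.1], [-0.4, 0.1], [0.3, -0.4]]
short [ 5.03574e+02 -2.96856e+02 -1.38000e-01] -7.898009573087689 [[0.3, -0.0], [-0.5, -0.1], [0.0, 0.4], [0.1, -0.4]]
pos [186.8 517.  214.7] yangle 70.1 delta tool(now) [-405.7 -146.6   84.8] rz -0.534
```

```bash
R='[-37,-13.4,3,0,0,0,1]'; python3 -m handwheel '[[-37,-13.4,3,0,0,0,1],[-37,-13.4,3,0,0,0,1],[-37,-13.4,3,0,0,0,1],[-37,-13.4,3,0,0,0,1],[-37,-13.4,3,0,0,0,1],[-37,-13.4,3,0,0,0,1],[-37,-13.4,3,0,0,0,1],[-37,-13.4,3,0,0,0,1],[-37,-13.4,3,0,0,0,1],[-37,-13.4,3,0,0,0,1]]' 60
python3 -m handwheel '[[0,0,0,0,0,-0.107,1],[0,0,0,0,0,-0.107,1],[0,0,0,0,0,-0.107,1],[0,0,0,0,0,-0.107,1],[0,0,0,0,0,-0.107,1],[0,0,0,0,0,0,1]]'
python3 - <<'E'
from h import *
rows([518.5,241.2,190],100.7)
s=get_state();im=get_image("wrist");cv2.imwrite("pics/w1.png",im);np.save("w1.npy",s,allow_pickle=True)
E
```

```text
clock: 0.93
position: [490.5, 263.9, 184.9]
tool_rot: [0.173, 0.985, -0.0, -0.0]
ft_force: [0.6, 0.8, 0.2]
width: 1.001
clock: 1.43
position: [489.3, 265.3, 184.9]
tool_rot: [-0.096, 0.995, -0.0, -0.0]
ft_force: [0.3, 0.2, 0.1]
width: 0.996
pos [489.3 265.3 184.9] yangle 101.0 delta tool(now) [-24.1 -29.3  -5.1] rz 0.006
```

View pics/w1.png

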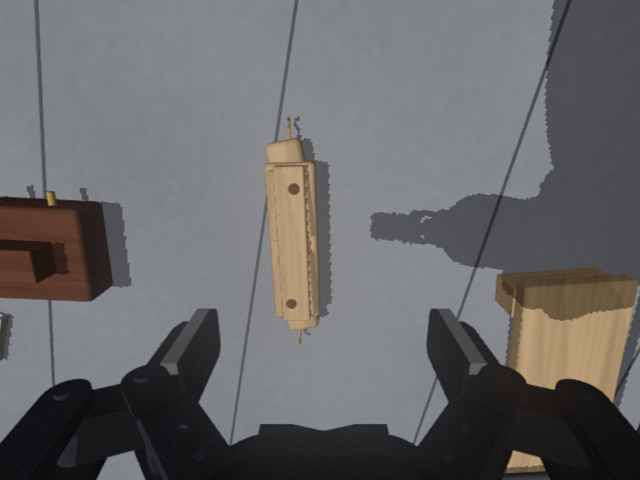

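Run:
```python
from h import *
s=np.load("w1.npy",allow_pickle=True).item()
L=[(73,13,40),(73,-13,40),(-73,-13,40),(-73,13,40)]
x,r=fit("wrist",L,[(309,319),(285,321),(274,165),(304,163)],[518,242,.2],s);print(x.round(3),np.degrees(x[2]),r.round(1).tolist())
rows([x[0],x[1],25],np.degrees(x[2])+90)
```

```text
[5.20998e+02 2.44237e+02 2.16000e-01] 12.367097114494916 [[1.7, 0.4], [-1.5, -1.0], [-0.8, -0.3], [0.6, 0.9]]
pos [489.2 265.4 185. ] yangle 100.7 delta tool(now) [-27.4 -26.6 160. ] rz -0.029
```

```bash
python3 -m handwheel '[[-13,-12.7,20,0,0,-0.02,1],[-13,-12.7,20,0,0,0,1],[0,0,28,0,0,0,1],[0,0,28,0,0,0,1],[0,0,28,0,0,0,1],[0,0,20,0,0,0,1],[0,0,10,0,0,0,1],[0,0,5,0,0,0,1],[0,0,0,0,0,0,1]]'
python3 -m handwheel '[[0,0,0,0,0,0,0.3],[0,0,0,0,0,0,0.3],[0,0,0,0,0,0,0.3],[0,0,0,0,0,0,0.3],[0,0,0,0,0,0,0.3],[0,0,0,0,0,0,0.3]]' 80
python3 - <<'E'
from h import *
s=get_state();print(s["position"],s["ft_force"],s["ft_torque"],s["width"]);rows([520,243,25],101.7)
E
```

```text
clock: 2.23
position: [519.6, 245.7, 25.8]
tool_rot: [-0.103, 0.995, -0.0, -0.001]
ft_force: [-0.3, 0.2, 0.8]
width: 1.001
clock: 2.73
position: [520.0, 245.8, 26.6]
tool_rot: [-0.104, 0.995, 0.0, 0.0]
ft_force: [-0.4, 0.1, 0.3]
width: 0.3
[520.01264439 245.76199435  26.64296986] [-0.38528788  0.10603509  0.27894874] [-0.00326587 -0.01574357 -0.0150115 ] 0.2996537311068144
pos [520.  245.8  26.6] yangle 101.9 delta tool(now) [ 0.6 -2.7  1.6] rz 0.004
```

```bash
python3 -m handwheel '[[0,0,0,0,0,0,0],[0,0,0,0,0,0,0],[0,0,0,0,0,0,0],[0,0,0,0,0,0,0],[0,0,0,0,0,0,0],[0,0,0,0,0,0,0]]' 80
python3 - <<'E'
from h import *
s=get_state();np.save("w2.npy",s,allow_pickle=True);a=get_image("wrist");b=get_image("top");
cv2.imwrite("pics/w2.png",np.hstack([cv2.resize(a,(480,360)),cv2.resize(b[205:305,135:215],(288,360))]))
E
```

```text
clock: 3.23
position: [519.9, 245.7, 26.3]
tool_rot: [-0.104, 0.995, -0.0, -0.0]
ft_force: [-0.4, 0.4, -1.3]
width: 0.003
```

View pics/w2.png

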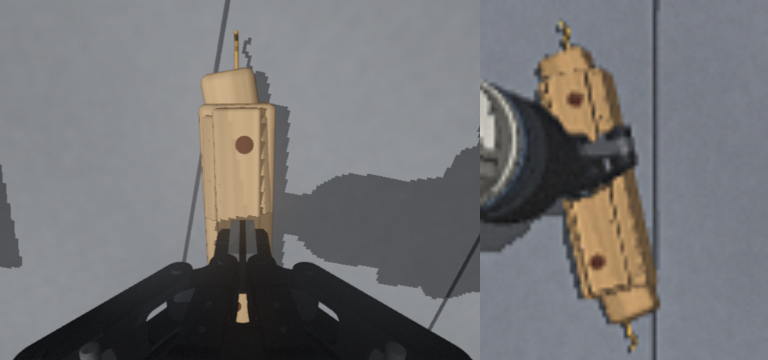

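Run:
```python
from h import *
s=get_state();print(s["position"],s["qpos"])
for z in (4,20,30,45,60,80):
    p=[519.9,245.7,z];u,v=proj("top",p);w=proj("wrist",p,s);print(z,"top crop",((u-135)*3.6+480).round(),((v-205)*3.6).round(),"wrist crop",np.multiply(w,.75).round())
# joint-level end expected pose
```

```text
[519.82475102 245.68707431  26.24921346] [ 2.95612337e-01  4.18264421e-01 -2.47862299e-01  9.04769349e-01
 -2.62776783e-05  8.73936493e-02]
4 top crop 599.0 184.0 wrist crop [242. 206.]
20 top crop 591.0 182.0 wrist crop [242. 216.]
30 top crop 587.0 181.0 wrist crop [242. 223.]
45 top crop 579.0 178.0 wrist crop [242. 234.]
60 top crop 571.0 176.0 wrist crop [242. 249.]
80 top crop 561.0 173.0 wrist crop [242. 273.]
```

Run:
```python
from h import *
s=np.load("w1.npy",allow_pickle=True).item();t=get_state()
def tp(s,p): 
    return proj("wrist",np.array(s["position"])+R.from_quat(s["tool_rot"]).as_matrix()@np.array(p),s)
for x in(11,-11):
  for z in(22,9,-10): print("open",x,z,[np.round(tp(s,(x,y,z))) for y in(-42,42)])
  for z in(22,9,-4,-14): print("shut crop",x,z,np.round(np.multiply(tp(t,(x,0,z)),.75)))
c=calibration("wrist")
```

```text
open 11 22 [array([245., 256.]), array([402., 256.])]
open 11 9 [array([239., 265.]), array([407., 265.])]
open 11 -10 [array([230., 281.]), array([416., 281.])]
shut crop 11 22 [242. 192.]
shut crop 11 9 [242. 199.]
shut crop 11 -4 [242. 207.]
shut crop 11 -14 [242. 214.]
open -11 22 [array([247., 293.]), array([399., 293.])]
open -11 9 [array([242., 304.]), array([404., 304.])]
open -11 -10 [array([234., 324.]), array([412., 324.])]
shut crop -11 22 [242. 220.]
shut crop -11 9 [242. 228.]
shut crop -11 -4 [242. 238.]
shut crop -11 -14 [242. 246.]
```

Run:
```python
from h import *
s=get_state();a=get_image("side")
u,v=map(int,proj("side",[520,245,20]));print(u,v)
a=a[v-90:v+60,u-100:u+100]
w=get_image("wrist")[200:480,180:480]
cv2.imwrite("pics/s3.png",np.hstack([cv2.resize(a,(440,330),interpolation=2),cv2.resize(w,(354,330))]))
```

```text
239 203
```

View pics/s3.png

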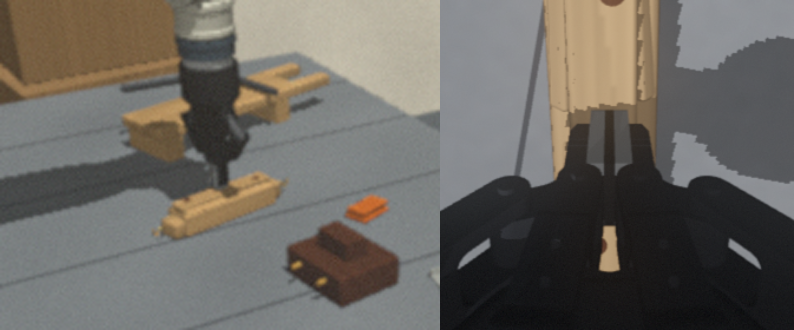

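```bash
python3 -m handwheel '[[0,0,-3,0,0,0,1],[0,0,0,0,0,0,1],[0,0,0,0,0,0,1],[0,0,0,0,0,0,1],[0,0,0,0,0,0,1],[0,0,0,0,0,0,1],[0,0,0,0,0,0,1],[0,0,0,0,0,0,1]]'
python3 -m handwheel '[[0,-1,8,0,0,0,1],[0,-1,8,0,0,0,1],[0,0,8,0,0,0,1],[0,0,4,0,0,0,1],[0,0,0,0,0,0,1]]'
python3 - <<'E'
from h import *
s=get_state();print(s["position"],s["ft_force"])
a=get_image("side");a=a[203-70:203+50,239-80:239+80]
w=get_image("wrist")
cv2.imwrite("pics/s4.png",np.hstack([cv2.resize(a,(440,330),interpolation=2),cv2.resize(w,(360,330))]))
E
```

```text
clock: 4.1
position: [519.8, 245.7, 29.2]
tool_rot: [-0.104, 0.995, 0.0, -0.0]
ft_force: [-0.3, 0.6, 0.6]
width: 0.998
clock: 4.52
position: [519.4, 243.4, -0.3]
tool_rot: [-0.104, 0.995, -0.0, -0.001]
ft_force: [-0.4, 0.8, 0.6]
width: 0.999
[ 5.19387918e+02  2.43382009e+02 -3.25476379e-01] [-0.35306702  0.79493793  0.58154467]
```

View pics/s4.png

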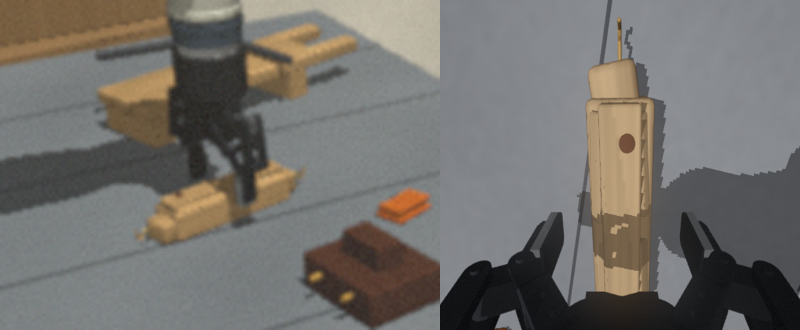

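```bash
python3 -m handwheel '[[0,0,6,0,0,0,1],[0,0,5,0,0,0,1],[0,0,4,0,0,0,1],[0,0,0,0,0,0,1],[0,0,0,0,0,0,0],[0,0,0,0,0,0,0],[0,0,0,0,0,0,0],[0,0,0,0,0,0,0],[0,0,0,0,0,0,0],[0,0,0,0,0,0,0]]' 60
python3 - <<'E'
from h import *
s=get_state();print(s["position"],s["ft_force"],s["ft_torque"],s["width"])
E
```

```text
clock: 5.45
position: [520.6, 243.7, -13.2]
tool_rot: [-0.104, 0.995, -0.0, 0.0]
ft_force: [-0.9, -1.8, 5.4]
width: 0.5
[520.56484746 243.72121436 -13.23949402] [-0.94358934 -1.76221825  5.43352742] [-0.14375546  0.06753215  0.03120625] 0.49970215411304286
```

```bash
python3 -m handwheel '[[0,0,-4,0,0,0,0],[0,0,-4,0,0,0,0],[0,0,0,0,0,0,0],[0,0,0,0,0,0,0],[0,0,0,0,0,0,0]]' 80
cat >> h.py <<'E'
import subprocess
def meas(n=1):
    s=get_state();M=R.from_quat(s["tool_rot"]).as_matrix();F=s["ft_force"];T=s["ft_torque"]
    print("pos",s["position"].round(1),"F",F.round(2),"T",T.round(3),"w",round(s["width"],3),"tilt z",M[:,2].round(3),"tau",s["tau"].round(2))
    print("T tool",(M.T@T).round(3),"F tool",(M.T@F).round(2))
E
for i in 1 2 3; do python3 -c "from h import *;meas()"; python3 -m handwheel '[[0,0,0,0,0,0,0]]'>/dev/null; done;python3 -c "from h import *;meas()"
```

```text
clock: 5.87
position: [520.1, 243.7, -6.0]
tool_rot: [-0.104, 0.995, -0.0, -0.0]
ft_force: [0.0, 0.3, -5.4]
width: 0.501
pos [520.1 243.7  -6. ] F [ 0.04  0.28 -5.38] T [ 0.055 -0.039 -0.021] w 0.501 tilt z [-0. -0. -1.] tau [ 0.000e+00 -6.632e+01  2.908e+01  8.000e-02  1.000e-02  0.000e+00]
T tool [-0.046 -0.05   0.021] F tool [-0.1   0.27  5.38]
pos [520.1 243.7  -6. ] F [ 0.48 -0.69 -4.3 ] T [-0.02  -0.048 -0.001] w 0.505 tilt z [-0.001 -0.    -1.   ] tau [ 1.000e-02 -6.618e+01  2.898e+01  7.000e-02  1.000e-02  0.000e+00]
T tool [ 0.029 -0.043  0.001] F tool [-0.33 -0.77  4.3 ]
pos [520.1 243.7  -6. ] F [ 0.21  0.35 -5.05] T [ 0.005 -0.051  0.033] w 0.504 tilt z [-0. -0. -1.] tau [ 1.000e-02 -6.610e+01  2.893e+01  7.000e-02  1.000e-02  0.000e+00]
T tool [ 0.006 -0.051 -0.033] F tool [-0.28  0.3   5.05]
pos [520.2 243.7  -5.9] F [ 0.31 -0.02 -5.1 ] T [ 0.009 -0.047  0.047] w 0.502 tilt z [-0. -0. -1.] tau [ 1.000e-02 -6.605e+01  2.891e+01  7.000e-02  1.000e-02  0.000e+00]
T tool [ 0.001 -0.048 -0.047] F tool [-0.3  -0.09  5.1 ]
```

```bash
python3 -m handwheel '[[0,0,-6,0,0,0,0],[0,0,-8,0,0,0,0],[0,0,-8,0,0,0,0],[0,0,0,0,0,0,0],[0,0,0,0,0,0,0]]' 80 >/dev/null
for i in 1 2 3 4; do python3 -c "from h import *;meas()"|grep tool; python3 -m handwheel '[[0,0,0,0,0,0,0]]'>/dev/null; done;python3 -c "
from h import *;meas()
a=get_image('side');w=get_image('wrist')
a=a[203-80:203+40,239-80:239+80]
cv2.imwrite('pics/s5.png',np.hstack([cv2.resize(a,(440,330),interpolation=2),cv2.resize(w,(360,330))]))"
```

```text
T tool [ 0.014 -0.034  0.005] F tool [-0.17  0.55  5.07]
T tool [-0.025 -0.086  0.039] F tool [ 0.01 -0.31  5.35]
T tool [-0.029 -0.093 -0.014] F tool [ 0.17 -1.04  5.25]
T tool [-0.037 -0.076 -0.082] F tool [-0.22  0.4   4.74]
pos [520.1 243.7  16. ] F [-0.62  0.48 -4.66] T [ 0.007 -0.052 -0.013] w 0.499 tilt z [-0.001 -0.    -1.   ] tau [ 1.000e-02 -6.551e+01  3.006e+01  7.000e-02  0.000e+00 -0.000e+00]
T tool [ 0.004 -0.053  0.013] F tool [0.51 0.6  4.66]
```

View pics/s5.png

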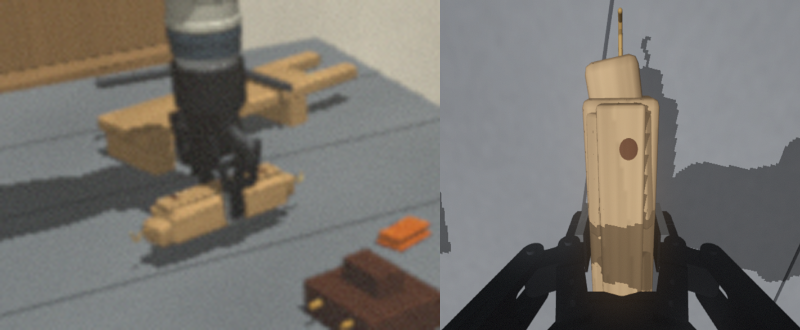

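```bash
python3 -m handwheel '[[0,0,10,0,0,0,0],[0,0,8,0,0,0,0],[0,0,6,0,0,0,0],[0,0,3,0,0,0,0],[0,0,1.5,0,0,0,0],[0,0,0,0,0,0,0]]' 80;python3 -c "from h import *;meas()"
```

```text
clock: 7.47
position: [520.0, 243.6, -12.6]
tool_rot: [-0.104, 0.995, -0.0, -0.0]
ft_force: [0.4, -0.2, -4.8]
width: 0.503
pos [520.  243.6 -12.6] F [ 0.4  -0.21 -4.77] T [ 0.029 -0.074 -0.003] w 0.503 tilt z [-0.001 -0.    -1.   ] tau [-2.000e-02 -6.585e+01  2.830e+01  5.000e-02  0.000e+00 -0.000e+00]
T tool [-0.013 -0.079  0.003] F tool [-0.35 -0.29  4.77]
```

```bash
python3 -m handwheel '[[0,0,1,0,0,0,0],[0,0,0.5,0,0,0,0],[0,0,0,0,0,0,0]]' 80;python3 -m handwheel '[[0,0,0,0,0,0,0.7],[0,0,0,0,0,0,0.7],[0,0,0,0,0,0,0.7],[6,0,-3,0,0,0,0.7],[6,0,-2,0,0,0,0.7],[0,0,0,0,0,0,0.7],[0,0,0,0,0,0,0],[0,0,0,0,0,0,0],[0,0,0,0,0,0,0],[0,0,0,0,0,0,0]]' 80;python3 -c "from h import *;meas()"
```

```text
clock: 7.72
position: [520.6, 243.8, -13.1]
tool_rot: [-0.104, 0.995, 0.0, 0.0]
ft_force: [-1.7, -0.9, 0.4]
width: 0.501
clock: 8.55
position: [508.6, 241.2, -8.0]
tool_rot: [-0.104, 0.995, -0.0, 0.0]
ft_force: [-3.4, -1.1, 8.3]
width: 0.501
pos [508.6 241.2  -8. ] F [-3.35 -1.07  8.31] T [-0.213  0.634  0.021] w 0.501 tilt z [ 0.001  0.    -1.   ] tau [ -0.14 -57.52  26.56  -1.28   0.09   0.06]
T tool [ 0.077  0.664 -0.021] F tool [ 3.5  -0.36 -8.31]
```

```bash
python3 -m handwheel '[[0,0,-8,0,0,0,0],[0,0,-15,0,0,0,0],[0,0,-20,0,0,0,0],[0,0,-20,0,0,0,0],[0,0,-20,0,0,0,0],[0,0,-10,0,0,0,0],[0,0,0,0,0,0,0],[0,0,0,0,0,0,0],[0,0,0,0,0,0,0]]' 80 
for i in 1 2 3 4 5; do python3 -c "from h import *;meas()"|grep tool; python3 -m handwheel '[[0,0,0,0,0,0,0]]'>/dev/null; done;python3 -c "
from h import *;meas();rows([570,6,100],96.8)"
```

```text
clock: 9.3
position: [507.8, 241.0, 83.0]
tool_rot: [-0.104, 0.995, -0.0, -0.001]
ft_force: [-0.4, -0.3, -5.3]
width: 0.494
T tool [ 0.027  0.029 -0.002] F tool [ 0.46 -0.18  5.29]
T tool [-0.009 -0.014 -0.023] F tool [1.   1.23 4.35]
T tool [-0.005  0.012 -0.038] F tool [ 0.34 -0.2   5.44]
T tool [ 0.075 -0.02   0.011] F tool [0.52 0.41 5.5 ]
T tool [ 0.024 -0.028  0.062] F tool [ 0.21 -0.19  5.27]
pos [508.4 241.2  84. ] F [-0.09  0.71 -4.63] T [0.013 0.01  0.008] w 0.501 tilt z [-0. -0. -1.] tau [-0.000e+00 -6.200e+01  3.286e+01  1.000e-02 -0.000e+00 -0.000e+00]
T tool [-0.015  0.007 -0.008] F tool [-0.06  0.71  4.63]
pos [508.4 241.2  84. ] yangle 101.9 delta tool(now) [ -11.6 -242.9  -16. ] rz 0.09
```

```bash
python3 -m handwheel '[[-1,-14,0,0,0,0,0],[-1,-25,0,0,0,0,0],[-1.5,-30,0,0,0,0,0],[-1.5,-30,0,0,0,0.02,0],[-1.5,-30,0,0,0,0.02,0],[-1.5,-30,0,0,0,0.02,0],[-1.5,-30,0,0,0,0.02,0],[-1.5,-25,0,0,0,0.01,0],[-1,-15,0,0,0,0,0],[-0.5,-6,0,0,0,0,0]]' 80; python3 -m handwheel '[[0,0,0,0,0,0,0],[0,0,0,0,0,0,0]]'
python3 -c "
from h import *;meas();rows([571.5,8,80],96.8)
s=get_state();np.save('w6.npy',s,allow_pickle=True);w=get_image('wrist');a=get_image('top');a=a[185:265,222:322]
cv2.imwrite('pics/s6.png',np.hstack([cv2.resize(w,(440,330)),cv2.resize(a,(412,330),interpolation=2)[:,:360]]))"
```

```text
clock: 10.55
position: [562.5, 9.8, 84.2]
tool_rot: [-0.058, 0.998, -0.0, 0.0]
ft_force: [-0.1, 1.5, -4.9]
width: 0.497
clock: 10.72
position: [561.9, 12.4, 84.2]
tool_rot: [-0.059, 0.998, 0.0, -0.0]
ft_force: [-0.7, 1.1, -4.9]
width: 0.497
pos [561.9  12.4  84.2] F [-0.69  1.07 -4.94] T [ 0.025 -0.002 -0.036] w 0.497 tilt z [-0.  0. -1.] tau [ -1.38 -61.73  33.22  -0.09  -0.11  -0.07]
T tool [-0.025 -0.005  0.036] F tool [0.56 1.14 4.94]
pos [561.9  12.4  84.2] yangle 96.7 delta tool(now) [-9.1 -5.5  4.2] rz -0.001
```

View pics/s6.png

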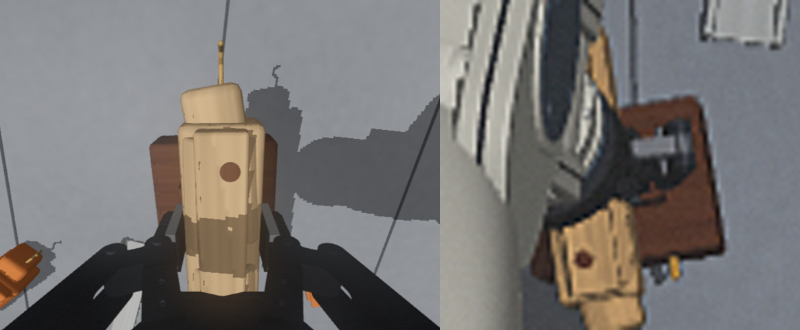

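Run:
```python
from h import *
s=np.load("w6.npy",allow_pickle=True).item()
a,b=onz("wrist",218,201,40,s),onz("wrist",403,196,40,s);print(a,b)
d=b-a;print(np.hypot(*d[:2]),np.degrees(np.arctan2(-d[0],d[1])))
m=(a+b)/2;y=np.arctan2(-d[0],d[1])
for q in(y,np.radians(6.8)):print("centre",m[:2]+45*np.array([np.cos(q),np.sin(q)]))
```

```text
[532.92802082 -51.35629887  40.        ] [517.76710001  53.12898749  40.        ]
105.57948941335063 8.256055540245942
centre [569.88119012   7.34821906]
centre [570.03100828   6.21452289]
```

```bash
python3 -m handwheel '[[-4,-3.2,0,0,0,0,0],[-3.9,-3.2,0,0,0,0,0],[0,0,6,0,0,0,0],[0,0,8,0,0,0,0],[0,0,6,0,0,0,0],[0,0,3,0,0,0,0],[0,0,0,0,0,0,0],[0,0,0,0,0,0,0]]' 80;python3 -c "from h import *;meas()"; python3 -m handwheel '[[0,0,1,0,0,0,0],[0,0,1,0,0,0,0],[0,0,0,0,0,0,0]]';python3 -c "from h import *;meas();rows([570.5,7,57],96.8)"
```

```text
clock: 11.48
position: [570.4, 6.8, 60.9]
tool_rot: [-0.059, 0.998, 0.0, -0.0]
ft_force: [0.7, 0.5, -4.0]
width: 0.5
pos [570.4   6.8  60.9] F [ 0.72  0.53 -4.  ] T [-0.031 -0.051 -0.004] w 0.5 tilt z [-0.001  0.    -1.   ] tau [ 2.000e-02 -6.306e+01  3.159e+01 -5.000e-02 -0.000e+00  0.000e+00]
T tool [ 0.037 -0.047  0.004] F tool [-0.78  0.44  4.  ]
clock: 11.73
position: [570.7, 6.7, 59.3]
tool_rot: [-0.059, 0.998, -0.0, 0.0]
ft_force: [0.7, 0.3, -5.2]
width: 0.5
pos [570.7   6.7  59.3] F [ 0.68  0.28 -5.16] T [0.045 0.017 0.031] w 0.5 tilt z [ 0. -0. -1.] tau [  0.   -63.85  32.17  -0.09  -0.     0.  ]
T tool [-0.047  0.012 -0.031] F tool [-0.7   0.2   5.16]
pos [570.7   6.7  59.3] yangle 96.8 delta tool(now) [0.1 0.3 2.3] rz -0.001
```

```bash
for i in 1 2 3; do python3 -m handwheel '[[0,0,0.8,0,0,0,0],[0,0,0,0,0,0,0]]'>/dev/null;python3 -c "from h import *;meas()"; done
```

```text
pos [570.6   6.8  58.5] F [ 0.05 -0.43 -4.89] T [-0.009  0.016  0.014] w 0.498 tilt z [ 0. -0. -1.] tau [ 0.000e+00 -6.393e+01  3.212e+01 -5.000e-02 -0.000e+00  0.000e+00]
T tool [ 0.007  0.017 -0.014] F tool [-0.   -0.43  4.89]
pos [570.6   6.7  57.6] F [ 0.42 -0.77 -4.09] T [ 0.001 -0.     0.062] w 0.499 tilt z [-0. -0. -1.] tau [ 0.000e+00 -6.399e+01  3.209e+01 -5.000e-02 -0.000e+00 -0.000e+00]
T tool [-0.001 -0.    -0.062] F tool [-0.32 -0.81  4.09]
pos [570.7   6.7  57. ] F [-0.79  0.76 -3.63] T [ 0.014  0.135 -0.024] w 0.498 tilt z [ 0. -0. -1.] tau [ 4.000e-02 -6.298e+01  3.166e+01 -1.500e-01  1.000e-02  0.000e+00]
T tool [-0.03   0.132  0.024] F tool [0.69 0.85 3.63]
```

```bash
for i in 1 2 3; do python3 -m handwheel '[[0,0,0.5,0,0,0,0],[0,0,0,0,0,0,0]]'>/dev/null;python3 -c "from h import *;meas()"|grep -v tool; python3 -c "from h import *;meas()"|grep "T tool"; done
```

```text
pos [570.7   6.7  56.9] F [-2.04  0.92  3.13] T [ 0.058  0.593 -0.054] w 0.5 tilt z [ 0.001 -0.    -1.   ] tau [-8.000e-02 -5.903e+01  3.068e+01 -1.110e+00  4.000e-02 -0.000e+00]
T tool [-0.128  0.582  0.054] F tool [ 1.91  1.16 -3.13]
pos [570.7   6.7  57. ] F [-5.4   0.62  9.58] T [0.105 0.985 0.026] w 0.495 tilt z [ 0.001 -0.    -1.   ] tau [-1.500e-01 -5.604e+01  2.994e+01 -1.890e+00  6.000e-02 -1.000e-02]
T tool [-0.22   0.966 -0.026] F tool [ 5.28  1.25 -9.59]
pos [570.7   6.7  56.9] F [-6.170e+00 -1.000e-02  1.345e+01] T [ 0.113  1.275 -0.037] w 0.499 tilt z [ 0.001 -0.    -1.   ] tau [-2.100e-01 -5.349e+01  2.933e+01 -2.560e+00  8.000e-02 -1.000e-02]
T tool [-0.263  1.253  0.037] F tool [  6.11   0.71 -13.46]
```

```bash
for i in 1 2; do python3 -m handwheel '[[0,0,-0.6,0,0,0,0],[0,0,0,0,0,0,0]]'>/dev/null;python3 -c "from h import *;meas()"|grep  tool;  done
```

```text
T tool [-0.198  0.986  0.038] F tool [ 5.09  1.14 -9.1 ]
T tool [-0.144  0.682  0.014] F tool [ 3.11  0.3  -6.08]
```

```bash
python3 -m handwheel '[[0,0,-0.6,0,0,0,0],[0,0,-0.2,0,0,0,0],[0,0,0,0,0,0,0]]'>/dev/null;python3 -c "from h import *;meas()"|grep  tool; python3 -m handwheel '[[0,0,0,0,0,0,0]]' 20 >/dev/null; python3 -m handwheel '[[0,0,0,0,0,0,0.54],[0,0,0,0,0,0,0.57],[0,0,0,0,0,0,0.6],[0,0,0,0,0,0,0.6],[0,0,0,0,0,0,0.6],[0,0,0,0,0,0,0.6]]'
python3 -c "
from h import *;meas()
w=get_image('wrist');a=get_image('side');u,v=map(int,proj('side',[570,7,70]));a=a[v-60:v+60,u-80:u+80]
cv2.imwrite('pics/s7.png',np.hstack([cv2.resize(w,(400,330)),cv2.resize(a,(400,330),interpolation=2)]))"
```

```text
T tool [-0.001  0.049 -0.041] F tool [ 0.04 -0.61  3.35]
clock: 13.9
position: [570.7, 6.8, 57.5]
tool_rot: [-0.059, 0.998, -0.0, 0.0]
ft_force: [0.2, -1.0, -0.6]
width: 0.599
pos [570.7   6.8  57.5] F [ 0.2  -0.96 -0.58] T [0.019 0.024 0.015] w 0.599 tilt z [ 0. -0. -1.] tau [ -0.   -61.05  30.28  -0.    -0.     0.  ]
T tool [-0.021  0.022 -0.015] F tool [-0.09 -0.98  0.58]
```

View pics/s7.png

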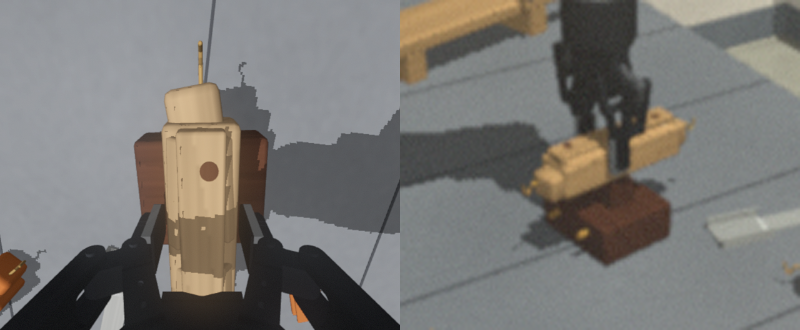

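```bash
python3 -m handwheel '[[0,0,0,0,0,0,0.7],[0,0,0,0,0,0,0.8],[0,0,0,0,0,0,0.85],[0,0,-4,0,0,0,0.85],[0,0,-10,0,0,0,0.85],[0,0,-20,0,0,0,0.85],[0,0,-30,0,0,0,1],[0,0,-30,0,0,0,1],[0,0,-20,0,0,0,1]]' 
python3 -m handwheel '[[10,-29.3,0,0,0,0,1],[10,-29.3,0,0,0,0,1],[10,-29.3,0,0,0,0,1],[10,-29.3,0,0,0,0,1],[10,-29.3,0,0,0,0,1],[10,-29.3,0,0,0,0,1],[10,-29.3,0,0,0,0,1],[10,-29.3,0,0,0,0,1],[10,-29.3,0,0,0,0,1],[10,-29.3,0,0,0,0,1]]' 
python3 -m handwheel '[[0,0,0,0,0,0.086,1],[0,0,0,0,0,0.086,1],[0,0,0,0,0,0.086,1],[0,0,0,0,0,0,1],[0,0,0,0,0,0,1]]' 
python3 -c "
from h import *;rows([505,-296,0],82.1)
s=get_state();np.save('w8.npy',s,allow_pickle=True)
w=get_image('wrist');a=get_image('side');u,v=map(int,proj('side',[570,7,70]));a=a[v-60:v+60,u-80:u+80]
cv2.imwrite('pics/s8.png',np.hstack([cv2.resize(w,(440,330)),cv2.resize(a,(360,330),interpolation=2)]))"
```

```text
clock: 14.75
position: [571.2, 6.7, 175.2]
tool_rot: [-0.059, 0.998, -0.0, 0.002]
ft_force: [1.0, -0.4, -0.0]
width: 0.998
clock: 15.58
position: [505.4, -297.5, 172.5]
tool_rot: [-0.059, 0.998, -0.0, 0.0]
ft_force: [0.7, -0.5, -0.1]
width: 0.998
clock: 16.0
position: [505.9, -296.1, 172.1]
tool_rot: [0.069, 0.998, -0.0, 0.0]
ft_force: [-0.4, -0.1, 0.2]
width: 1.003
pos [ 505.9 -296.1  172.1] yangle 82.1 delta tool(now) [  1.   -0.  172.1] rz 0.001
```

View pics/s8.png

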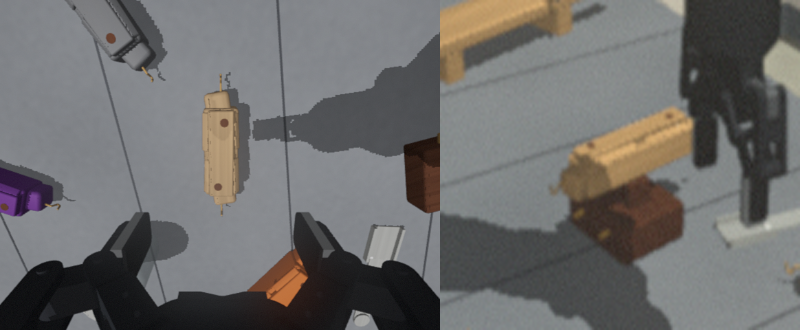

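```bash
python3 -m handwheel '[[0,0,25,0,0,0,1],[0,0,35,0,0,0,1],[0,0,35,0,0,0,1],[0,0,35,0,0,0,1],[0,0,25,0,0,0,1],[0,0,15,0,0,0,1],[0,0,6,0,0,0,1],[0,0,3,0,0,0,1],[0,0,0,0,0,0,1]]'
python3 -m handwheel '[[0,0,0,0,0,0,0],[0,0,0,0,0,0,0],[0,0,0,0,0,0,0],[0,0,0,0,0,0,0],[0,0,0,0,0,0,0],[0,0,0,0,0,0,0],[0,0,0,0,0,0,0]]' 80
python3 -c "from h import *;meas()"
```

```text
clock: 16.85
position: [506.2, -296.1, -7.4]
tool_rot: [0.069, 0.998, -0.0, 0.0]
ft_force: [-0.3, 1.1, 0.3]
width: 1.0
clock: 17.43
position: [506.4, -296.5, -6.4]
tool_rot: [0.07, 0.998, -0.001, 0.001]
ft_force: [-1.0, 1.3, 5.7]
width: 0.477
pos [ 506.4 -296.5   -6.4] F [-0.98  1.26  5.67] T [0.041 0.129 0.009] w 0.477 tilt z [ 0.002 -0.001 -1.   ] tau [ 1.600e-01 -6.095e+01  2.600e+01 -2.900e-01  1.100e-01  4.000e-02]
T tool [-0.023  0.134 -0.01 ] F tool [ 1.14  1.1  -5.67]
```

```bash
python3 -m handwheel '[[0,0,-5,0,0,0,0],[0,0,-6,0,0,0,0],[0,0,-4,0,0,0,0],[0,0,0,0,0,0,0],[0,0,0,0,0,0,0],[0,0,0,0,0,0,0]]' 80
for i in 1 2 3 4 5 6; do python3 -c "from h import *;meas()"|grep tool; python3 -m handwheel '[[0,0,0,0,0,0,0]]'>/dev/null; done
```

```text
clock: 17.93
position: [505.8, -295.9, 7.2]
tool_rot: [0.07, 0.998, 0.0, -0.0]
ft_force: [-0.5, -0.2, -2.6]
width: 0.478
T tool [ 0.036  0.031 -0.044] F tool [ 0.45 -0.29  2.61]
T tool [ 0.048 -0.099 -0.001] F tool [0.28 0.14 3.78]
T tool [ 0.018 -0.053 -0.001] F tool [0.65 0.52 2.94]
T tool [-0.004 -0.064 -0.001] F tool [-0.53 -0.07  4.17]
T tool [-0.002 -0.057 -0.011] F tool [0.5  0.16 3.49]
T tool [ 0.016 -0.06   0.029] F tool [-0.39 -0.66  4.34]
```

```bash
python3 -m handwheel '[[0,0,5,0,0,0,0],[0,0,5,0,0,0,0],[0,0,3,0,0,0,0],[0,0,1.2,0,0,0,0],[0,0,0.6,0,0,0,0],[0,0,0,0,0,0,0]]' 80; python3 -m handwheel '[[0,0,0,0,0,0,0.7],[0,0,0,0,0,0,0.7],[0,0,0,0,0,0,0.7],[8,0,0,0,0,0,0.7],[7,0,0,0,0,0,0.7],[0,0,0,0,0,0,0.7],[0,0,0,0,0,0,0],[0,0,0,0,0,0,0],[0,0,0,0,0,0,0],[0,0,0,0,0,0,0]]' 80
python3 -m handwheel '[[0,0,-6,0,0,0,0],[0,0,-20,0,0,0,0],[0,0,-30,0,0,0,0],[0,0,-35,0,0,0,0],[0,0,-30,0,0,0,0],[0,0,-20,0,0,0,0],[0,0,-10,0,0,0,0],[0,0,0,0,0,0,0],[0,0,0,0,0,0,0],[0,0,0,0,0,0,0]]'
for i in 1 2 3 4 5 6 7; do python3 -c "from h import *;meas()"|grep tool; python3 -m handwheel '[[0,0,0,0,0,0,0]]'>/dev/null; done
python3 -c "
from h import *;meas();rows([570.5,7,150],6.8)"
```

```text
clock: 18.93
position: [505.6, -295.8, -6.4]
tool_rot: [0.07, 0.998, -0.0, 0.0]
ft_force: [-5.8, 4.2, 12.7]
width: 0.477
clock: 19.77
position: [491.1, -294.1, -7.0]
tool_rot: [0.07, 0.998, -0.0, 0.0]
ft_force: [-2.1, 1.1, 5.4]
width: 0.476
clock: 20.6
position: [490.4, -293.4, 141.7]
tool_rot: [0.07, 0.998, 0.001, -0.001]
ft_force: [-0.5, -0.0, -2.9]
width: 0.478
T tool [-0.016  0.037 -0.019] F tool [ 0.5  -0.13  2.92]
T tool [0.003 0.034 0.042] F tool [ 1.25 -0.66  2.53]
T tool [-0.024 -0.02   0.027] F tool [0.1  0.06 4.4 ]
T tool [ 0.014 -0.     0.043] F tool [-0.49  0.92  4.17]
T tool [ 0.046  0.056 -0.007] F tool [ 1.05 -0.07  3.69]
T tool [-0.079  0.014 -0.011] F tool [-0.68  0.36  3.96]
T tool [-0.007 -0.01  -0.045] F tool [ 0.03 -0.48  3.68]
pos [ 491.  -293.9  143.6] F [-0.18  0.49 -3.53] T [-0.044 -0.019  0.008] w 0.478 tilt z [ 0. -0. -1.] tau [-1.000e-02 -6.141e+01  3.448e+01  0.000e+00 -0.000e+00  0.000e+00]
T tool [ 0.041 -0.025 -0.008] F tool [0.24 0.46 3.53]
pos [ 491.  -293.9  143.6] yangle 82.0 delta tool(now) [-36.8 309.1  -6.4] rz 1.312
```

```bash
python3 -m handwheel '[[-2,15,0,0,0,0,0],[-3.5,28,0,0,0,0,0],[-4,35,0,0,0,0,0],[-4,35,0,0,0,0,0],[-4,35,0,0,0,0,0],[-4,35,0,0,0,0,0],[-4,35,0,0,0,0,0],[-4,35,0,0,0,0,0],[-4,30,0,0,0,0,0],[-3.3,20,0,0,0,0,0]]' 80; python3 -m handwheel '[[0,6,0,0,0,0.03,0],[0,0,0,0,0,0.08,0],[0,0,0,0,0,0.12,0],[0,0,0,0,0,0.12,0],[0,0,0,0,0,0.12,0],[0,0,0,0,0,0.12,0],[0,0,0,0,0,0.12,0],[0,0,0,0,0,0.12,0],[0,0,0,0,0,0.12,0],[0,0,0,0,0,0.12,0]]'; python3 -m handwheel '[[0,0,0,0,0,0.11,0],[0,0,0,0,0,0.08,0],[0,0,0,0,0,0.05,0],[0,0,0,0,0,0,0],[0,0,0,0,0,0,0],[0,0,0,0,0,0,0]]'
python3 -c "
from h import *;meas();rows([570.5,7,103],6.8)"
```

```text
clock: 22.02
position: [569.8, 4.5, 143.8]
tool_rot: [0.069, 0.998, 0.0, 0.0]
ft_force: [-0.6, -0.5, -3.4]
width: 0.481
clock: 22.85
position: [570.4, 7.6, 143.7]
tool_rot: [0.571, 0.821, 0.0, -0.0]
ft_force: [0.1, -0.5, -2.4]
width: 0.482
clock: 23.35
position: [570.5, 7.3, 143.6]
tool_rot: [0.662, 0.749, 0.0, 0.0]
ft_force: [0.4, 0.3, -4.7]
width: 0.482
pos [570.5   7.3 143.6] F [ 0.35  0.33 -4.71] T [ 0.001  0.044 -0.007] w 0.482 tilt z [ 0.  0. -1.] tau [ 4.000e-02 -6.128e+01  3.450e+01  1.000e-02  1.000e-02  3.000e-02]
T tool [0.043 0.006 0.007] F tool [0.29 0.39 4.71]
pos [570.5   7.3 143.6] yangle 7.0 delta tool(now) [-0.3  0.  40.6] rz 0.004
```

```bash
python3 -m handwheel '[[0,0,6,0,0,0,0],[0,0,10,0,0,0,0],[0,0,10,0,0,0,0],[0,0,8,0,0,0,0],[0,0,5,0,0,0,0],[0,0,2,0,0,0,0],[0,0,0,0,0,0,0],[0,0,0,0,0,0,0]]'>/dev/null
for i in 1 2 3 4 5; do python3 -m handwheel '[[0,0,0.8,0,0,0,0],[0,0,0,0,0,0,0]]'>/dev/null;python3 -c "from h import *;meas()"|grep tool; done; python3 -c "from h import *;meas()"|grep pos
```

```text
T tool [0.009 0.002 0.022] F tool [-0.57  0.18  2.95]
T tool [ 0.014  0.006 -0.006] F tool [-0.33 -0.73  3.93]
T tool [-0.02  -0.031 -0.055] F tool [-0.46 -0.34  3.26]
T tool [-0.027 -0.05  -0.001] F tool [-0.33 -0.59  3.08]
T tool [ 0.01  -0.015 -0.004] F tool [-0.24 -0.25  3.13]
pos [570.5   6.9  98.4] F [-0.22 -0.27 -3.13] T [-0.016  0.008  0.004] w 0.481 tilt z [-0.  0. -1.] tau [ 0.000e+00 -6.226e+01  3.321e+01 -5.000e-02  1.000e-02  0.000e+00]
```

```bash
for i in 1 2 3; do python3 -m handwheel '[[0,0,0.5,0,0,0,0],[0,0,0,0,0,0,0]]'>/dev/null;python3 -c "from h import *;meas()"|grep tool; done; python3 -c "from h import *;meas()"|grep pos
```

```text
T tool [ 0.009 -0.027 -0.015] F tool [-0.7  -1.07  3.17]
T tool [ 0.463  0.076 -0.005] F tool [ 0.49 -1.6  -2.04]
T tool [ 0.834  0.196 -0.006] F tool [ 0.99 -2.97 -8.11]
pos [570.6   6.9  98. ] F [-3.08  0.63  8.1 ] T [0.093 0.852 0.006] w 0.477 tilt z [ 0.001 -0.    -1.   ] tau [-1.400e-01 -5.618e+01  3.123e+01 -1.470e+00  9.000e-02 -1.000e-02]
```

```bash
python3 -m handwheel '[[0,0,-0.6,0,0,0,0],[0,0,0,0,0,0,0],[0,0,0,0,0,0,0]]'>/dev/null;python3 -c "from h import *;meas()"|grep tool;python3 -m handwheel '[[0,0,-0.15,0,0,0,0],[0,0,0,0,0,0,0]]' 20 >/dev/null;python3 -c "from h import *;meas()"|grep tool
```

```text
T tool [ 0.531  0.059 -0.061] F tool [ 0.28 -1.83 -4.89]
T tool [0.428 0.097 0.001] F tool [ 0.2  -2.68 -4.09]
```

```bash
python3 -m handwheel '[[0,0,-0.4,0,0,0,0],[0,0,0,0,0,0,0]]' 20 >/dev/null;python3 -c "from h import *;meas()"|grep tool
python3 -m handwheel '[[0,0,0,0,0,0,0.51],[0,0,0,0,0,0,0.54],[0,0,0,0,0,0,0.57],[0,0,0,0,0,0,0.57],[0,0,0,0,0,0,0.57],[0,0,0,0,0,0,0.57]]'
python3 -c "
from h import *;meas()
w=get_image('wrist');a=get_image('side');u,v=map(int,proj('side',[570,7,90]));a=a[v-60:v+60,u-80:u+80]
cv2.imwrite('pics/s9.png',np.hstack([cv2.resize(w,(400,330)),cv2.resize(a,(400,330),interpolation=2)]))"
```

```text
T tool [ 0.112 -0.021 -0.016] F tool [-0.36 -0.36  0.22]
clock: 26.43
position: [570.6, 6.9, 98.2]
tool_rot: [0.663, 0.749, 0.0, 0.0]
ft_force: [-0.3, -0.1, 0.6]
width: 0.571
pos [570.6   6.9  98.2] F [-0.34 -0.06  0.65] T [0.019 0.026 0.041] w 0.571 tilt z [ 0. -0. -1.] tau [ -0.   -60.08  31.79  -0.    -0.    -0.  ]
T tool [ 0.023  0.022 -0.041] F tool [-0.02 -0.35 -0.65]
```

View pics/s9.png

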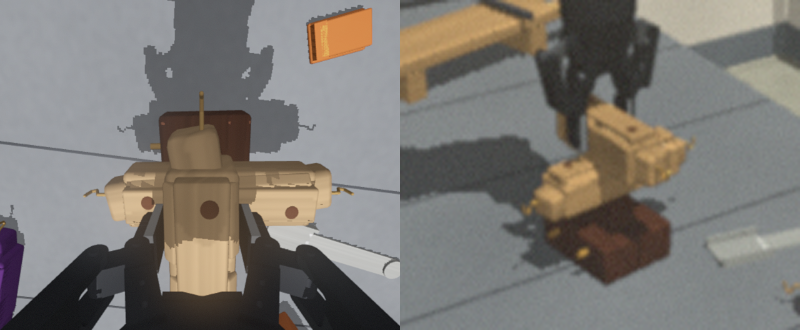

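```bash
python3 -m handwheel '[[0,0,0,0,0,0,0.65],[0,0,0,0,0,0,0.75],[0,0,0,0,0,0,0.8],[0,0,-4,0,0,0,0.8],[0,0,-10,0,0,0,0.8],[0,0,-20,0,0,0,0.8],[0,0,-30,0,0,0,0.8],[0,0,-20,0,0,0,0.8],[0,0,-10,0,0,0,0.8]]'
python3 -m handwheel '[[0,0,-20,0,0,0,0.8],[0,0,-10,0,0,0,0.8],[0,0,0,0,0,0,0.8],[0,0,0,0,0,0,0.8],[0,0,0,0,0,0,0.8],[0,0,0,0,0,0,0.8]]'
python3 - <<'E'
from h import *
def g(im):return cv2.cvtColor(im,cv2.COLOR_BGR2GRAY).astype(float)
u,v=map(int,proj('side',[570,7,90]))
# side patch of long piece near end & block vs. before (s9: resized crop 160x120 -> 400x330)
old=cv2.resize(cv2.imread('pics/s9.png')[:,400:],(160,120),interpolation=cv2.INTER_AREA)
new=get_image('side')[v-60:v+60,u-80:u+80];new=cv2.GaussianBlur(new,(3,3),0);old=cv2.GaussianBlur(old,(3,3),0)
for n,(x0,x1,y0,y1) in {"long near end":(52,85,55,85),"short right end":(85,118,40,75)}.items():
    p=cv2.phaseCorrelate(g(old)[y0:y1,x0:x1],g(new)[y0:y1,x0:x1]);print(n,"shift px",np.round(p[0],2),round(p[1],2))
E
python3 -m handwheel '[[0,0,0,0,0,0,0.8],[0,0,0,0,0,0,0.8],[0,0,0,0,0,0,0.8],[0,0,0,0,0,0,0.8]]'
python3 - <<'E'
from h import *
u,v=map(int,proj('side',[570,7,90]))
a=get_image('side')[v-60:v+60,u-80:u+80]; w=get_image("wrist")
cv2.imwrite('pics/s10.png',np.hstack([cv2.resize(w,(400,330)),cv2.resize(a,(400,330),interpolation=2)]))
E
```

```text
clock: 27.28
position: [571.5, 6.9, 196.0]
tool_rot: [0.663, 0.749, 0.001, 0.002]
ft_force: [0.6, -0.6, 0.2]
width: 0.798
clock: 27.78
position: [570.0, 7.0, 221.0]
tool_rot: [0.663, 0.749, -0.001, -0.001]
ft_force: [0.2, 0.1, -0.5]
width: 0.798
long near end shift px [-0.18  0.27] 0.69
short right end shift px [-0.05 -0.02] 0.96
clock: 28.17
position: [570.5, 7.0, 222.1]
tool_rot: [0.663, 0.749, -0.0, -0.0]
ft_force: [0.3, -0.5, -0.0]
width: 0.8
```

The pieces did not shift in the side view after the gripper withdrew, so I'm handing in.

```bash
python3 -c "from cell import *;print(hand_in())"
```

```text
the job is handed in; nothing more can be done
None
```

The key tree is rebuilt and handed in at about 28 s of the 72 s allowed. The longer piece lies across the saddle, the shorter one lies crosswise on top of it, and the robot has let go of both.

- **Longer piece:** I lifted it at its middle and read the wrist moment, which put its balance point about 12 mm toward the robot. I gripped it again there, and the moment came out near zero at about 5 N weight. I then set it on the saddle and let go. The next picture, taken from the side with the arm away, showed it level and steady on its own.
- **Shorter piece:** Its balance point was about 15 mm off its middle, at about 3.5 N weight. I gripped it again there, again with near-zero moment, then turned it crosswise and set it down over the saddle.

**Last checks:** The picture just after the second release showed both pieces level, with gaps to the fingers. After the gripper rose clear, the pieces had shifted less than 0.4 pixel in the side view, though the match on the longer piece was weaker (0.69, against 0.96 for the shorter). The wrist force was about zero. I saved a final picture but did not view it, since I had already seen 12 against the budget of 10.

**What disagreed or went wrong:**
- **Fingertip position:** The fingertips stand about 35–40 mm farther back than the description says. My first close on the longer piece shut just above it, and I corrected the depth from the pictures and contact force.
- **Pressing too hard:** I briefly pressed each piece down too hard while setting it on, with about 13 N at most, and backed off before releasing.
- **Bystanders:** I did not measure whether they moved. None of the moves came near them.

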